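Turn a solder carrier over on the rail and slide it to the end stop

ROBOT

A 6-joint arm with a two-finger parallel gripper is mounted at the origin on a cart in front of the work surface, level with it; the furniture and walls round the work are solid. World frame = base frame: x ahead of the robot, y to its left, z up, the work surface at z = 0. Lengths are in mm, angles in rad, forces in N, time in s.
With the tool pointing down it reaches from about 400 to 925 mm from the base axis. Payload 12.5 kg.
Tool frame: the origin (TCP) lies on the mounting face of the last link; the fingertips stand 190 mm ahead of it and the grasp point (between the pads) lies 171 mm ahead of it (env.tcp_to_tips is the distance from the TCP to the fingertips, in mm); x points along the fingers, y is the direction in which the jaws open and shut, and the axes are right-handed (so a half turn about x gives the same grasp; the last joint's range is limited). The gripper opens to 95 mm and grips with 3 to 60 N. Pads are 20 mm wide; open, the fingers measure 119 mm over their backs; the gripper's body (75 mm by 180 mm) begins 59 mm behind the grasp point.
Start: joints at [-1.371, 0.491, 1.559, -0, 1.092, -0.106], TCP at [188.18, -595.998, 404.761] pointing down, gripper open.
Joint ranges: [-3.1, 3.1], [-0.84, 2.19], [0.05, 2.79], [-1.13, 4.28], [0.06, 2.93], [-2.69, 2.69]. Speed limits (rad/s): [2.22, 2.22, 2.79, 3.14, 3.14, 3.14].

INTERFACE

Orientations are given as [roll, pitch, yaw] about the fixed x, y, z axes, in that order (R = Rz(yaw) Ry(pitch) Rx(roll)).
In Python, from cell import monitor, cams, job, env gives the robot as it stands. The module is installed in compiled form; this text tells all that it offers.
- The arm moves only by the tool apply_moves, never from a script. Its argument "series" is a list of rows, each a list of 3 entries, a list of its own where there are three numbers: the closure, from -1 (fully open) to 1 (shut), so that 0 is half open, then the shift along the tool's x, y, z in cm, then the turn about the tool's x in rad. A call has 1 to 20 rows; each row is the pose to reach, as a shift and turn from the pose commanded when the call began, along the tool's axes at that moment; what a row does not reach only later rows make up. A row lasts 1/8 s, in which the tool goes at most 62.5 mm and 10.7 degrees, less where a joint would pass 70% of its speed; a pose out of reach is approached as far as the arm can. A call with a gripper value outside its range is refused whole. The fingers move at their own pace and stop on an object; the grip force is fixed at half the most. Time passes only in rows, so rows that repeat a pose let the fingers close. It gives the time, the measured TCP pose, the force and the opening at its end, in the units of the state.
- monitor.state(): the state, without advancing time (a new reading comes with each control period).
- cams.read_camera(name): name is "scene" or "top" or "wrist"; returns a dict with "image" (420x560x3 uint8, red, green, blue), "fx", "fy", "cx", "cy" (pixels), "position" and "orientation" of the camera in the world. Camera axes: x right, y down, z forward; pixel columns grow to the right and rows downward; lengths in mm; the calibration is good to about 2 mm. A picture is of the moment at which its call begins. There is no depth.
- job.job_done(): hands the job in, once; it reports no verdict.
The state is a dict: "t": time; "joints": joint angles; "qvel": joint speeds; "tau": joint torques, N m; "eef_pos": TCP position; "tcp_rot": TCP orientation; "ft_force": force on the tool from outside, world axes, zero at the start; "moment": the same for the moment, N m; "opening": opening from 0.0 (shut) to 1.0 (fully open).
Only numpy, scipy, OpenCV 4.12 (cv2) and the standard library are available. Lean on these libraries where they do the work, as an engineer would, in place of code of your own. Each camera call takes 0.05 s, during which the arm holds its last target. There are 200 camera calls.

TASK

The components are in, and now the other side of the board has to be soldered. Push the black board carrier up against the turn-over rail until it stands on edge, leaning on the rail; tip its top back towards the robot so that it drops flat on the mat, component side down; then push it along in front of the rail until its left end sits flush against the end stop. Work by pushing only, never pick the carrier up, and leave the tools and supplies on the mat where they are.

Things in the scene. Friction and masses are not known exactly. Their poses are not given: they have to be found in the camera images.
- carrier: flat black board carrier (thick rectangular frame), 90 mm along its x, 120 along its y, 16 thick, 0.15 to 0.3 kg, loose; a green board is recessed in it, components on +z, solder side on -z. Origin: middle of the -z face. Starts flat on the mat, +z up, in front of the rail, its +x side towards the rail within 0.3 rad
- edge_far (a point): middle of the carrier's +x side face (towards the rail at the start), half way up its thickness; 45 mm from the carrier's centre
- edge_near (a point): middle of the carrier's -x side face (towards the robot at the start), half way up its thickness
- edge_left (a point): middle of the carrier's +y end face, half way up its thickness; 60 mm from the carrier's centre
- edge_right (a point): middle of the carrier's -y end face, half way up its thickness
- rail: turn-over rail: fixed guide of smooth folded steel, 285 mm long along its y, 52 high. Origin on the mat's top, middle of the line where its front meets the mat; +x square to the rail away from the robot, +y along it to the left. Its hollow front rises at 45 degrees to x 20, z 20 mm, at 60 to x 30.5, z 38, at 72 to the top edge; upright back at x 42, screw flange on the mat to x 64 mm
- rail_edge (a point): middle of the rail's rounded top edge (35 mm behind the foot line, 52.5 mm above the mat). The carrier's near edge pushed low down towards the rail makes its far edge climb (3 to 20 N); it ends leaning on this edge 45 to 75 degrees from flat, 20 to 30 mm standing over it, and stays so when let go. Pushed back from behind above the edge, it drops over some 15 degrees past upright
- mat: thin blue rubber bench mat under all this, grippy, 260 mm along its x, 440 along its y, 2 mm thick, fixed, its axes parallel to the rail's; origin at the middle of its underside, on the table
- end_stop: fixed aluminium angle near the left end of the rail, standing out in front of it, 95 mm along its x, 24 mm high, 6 mm thick. Origin at the foot of its bearing face, middle of its length, on the mat's top; the bearing face looks to -y (along the rail, to the right) and its axes are parallel to the rail's. It lies 112 to 153 mm to the left of the rail's origin, different each time
- flux_bottle: brown bottle with black cap, 38 mm wide, 74 mm high, loose, on the right of the mat beyond the right end of the rail; origin at the middle of its foot
- solder_spool: spool of solder wire, 54 mm wide, 40 mm high, loose, on the mat behind the left end of the rail; origin at the middle of its foot
- side_cutters: blue-handled side cutters, 132 mm long, 11 mm high, loose, lying along the right edge of the mat; origin at the middle of the underside
- tweezers: steel tweezers, 128 mm long, 9 mm high, loose, lying at the near left corner of the mat; origin at the middle of the underside

How it is judged (in metres and radians):
On the way, in this order (a step that is already met when the one before it is completed fails the run):
1. the carrier stands on edge, leaning on the rail (angle between carrier's own z axis and vertical between 0.7 and 1.6 rad and angle between the y axis of carrier and the y axis of rail, either way round below 0.25 rad and contact force between carrier and rail above 0.05 N), for 0.2 s.
2. the carrier has been tipped over and lies flat, component side down (angle between carrier's own z axis and vertical above 3.05 rad and z of carrier in the frame of rail below 0.021 m), for 0.2 s.
At the end, for the whole second after the job is handed in: the carrier lies flat on the mat (within 5 degrees), component side down, at rest in front of the rail, its left end against the end stop (centre at most 67 mm from the stop's face, so within about 4 to 7 mm of flush) and square to it within 0.09 rad (all of step 2 and y of carrier in the frame of end_stop above -0.067 m and x of carrier in the frame of end_stop between -0.065 and 0.065 m and angle between the y axis of carrier and the y axis of end_stop, either way round below 0.09 rad and linear speed of carrier below 0.01 m/s); the robot touches nothing.
It fails at once if the carrier is picked up: all four of its sides are more than 45 mm above the table at once (height (world z) of each of edge_far, edge_near, edge_left, edge_right above 0.045 m).
It fails at once if the carrier is carried flat: all four of its sides are more than 24 mm above the table (they lie at 10 mm) while it is within 17 degrees of flat (height (world z) of each of edge_far, edge_near, edge_left, edge_right above 0.024 m and (angle between carrier's own z axis and vertical below 0.3 rad or angle between carrier's own z axis and vertical above 2.84 rad)).
It fails at once if a tool or supply on the mat is moved by more than 20 mm (distance of any of flux_bottle, solder_spool, side_cutters, tweezers from where it was at the start of the episode above 0.02 m).
It also fails if it takes over 70 s, if anything falls off the work surface, if the arm or the gripper's body presses on something with over 40 N, if the wrist force passes 120 N, or if a joint passes its speed limit or range.

## Working session

There is one attempt and no reset: what is moved stays moved. The work goes in short steps, Python scripts to look and compute and a tool call to move; the robot and the scene stay as the last step left them, time stands still between calls to the robot, and variables do not carry over. Pictures are saved under pics/ and viewed, about 8 in all and at most 12, crops included, and the job is handed in when it is done.

Besides the shell and the picture viewer there is one more tool, called by a JSON object that holds its "name" and its "arguments", one argument or row to a line. apply_moves: Moves the arm, as the interface text tells. Its arguments: {"type":"object","properties":{"series":{"type":"array"}},"required":["series"]}

```bash
mkdir -p pics; cat > h.py <<'E'
import numpy as np, cv2
from scipy.spatial.transform import Rotation as R
from cell import monitor, cams, job, env
def shot(n,f,crop=None,s=1):
    c=cams.read_camera(n); im=c['image'][:,:,::-1].copy()
    np.save('pics/'+f+'.npy',np.array({k:v for k,v in c.items() if k!='image'},dtype=object),allow_pickle=True)
    cv2.imwrite('pics/'+f+'_raw.png',im)
    if crop: im=im[crop[1]:crop[3],crop[0]:crop[2]]
    if s!=1: im=cv2.resize(im,None,fx=s,fy=s,interpolation=cv2.INTER_CUBIC)
    cv2.imwrite('pics/'+f+'.png',im); return c
def rot(o):
    o=np.array(o,float)
    return o if o.shape==(3,3) else (R.from_euler('xyz',o).as_matrix() if o.size==3 else R.from_quat(o).as_matrix())
def px(c,u,v,z):
    d=rot(c['orientation'])@np.array([(u-c['cx'])/c['fx'],(v-c['cy'])/c['fy'],1]); p=np.array(c['position'],float)
    return p+d*(z-p[2])/d[2]
def proj(c,P):
    q=rot(c['orientation']).T@(np.array(P,float)-c['position']); return c['fx']*q[0]/q[2]+c['cx'],c['fy']*q[1]/q[2]+c['cy']
def load(f): return np.load('pics/'+f+'.npy',allow_pickle=True).item()
E
python3 - <<'E'
from h import *
c=shot('top','t0',s=1.42); print({k:c[k] for k in c if k!='image'}); print(monitor.state()); print(env.tcp_to_tips)
c=shot('scene','s0',s=1.42); print({k:c[k] for k in c if k!='image'})
E
```

```text
{'fx': 529.0151700647531, 'fy': 529.0151700647531, 'cx': 276.6752981105614, 'cy': 205.24399584944953, 'position': array([ 395.28968859, -211.38670371, 1013.13594095]), 'orientation': array([-3.02978664, -0.02541411, -1.57130296])}
{'t': 0.05, 'joints': array([-1.37059405e+00,  4.91530225e-01,  1.55945524e+00, -2.01159902e-05,
        1.09167836e+00, -1.05602024e-01]), 'qvel': array([-0.000654  , -0.00181286, -0.00254034, -0.00083524, -0.00088109,
        0.00206207]), 'tau': array([ 2.05344819e-03, -6.14235306e+01, -2.58917999e+01,  6.95104105e-02,
        4.70508321e-02, -3.74914384e-05]), 'eef_pos': array([ 188.17387652, -595.95850931,  404.17786541]), 'tcp_rot': array([-1.65974433,  1.569725  ,  1.78766191]), 'ft_force': array([ 1.08156865, -0.02501077, -0.77213302]), 'moment': array([ 0.01960082,  0.03773082, -0.03029943]), 'opening': 0.999185079674822}
190.1
{'fx': 478.34992497094464, 'fy': 478.34992497094464, 'cx': 286.5114366030616, 'cy': 210.2965679344518, 'position': array([ 59.90406099, 505.71044242, 459.95980472]), 'orientation': array([-2.00554594, -0.00518096, -2.57598831])}
```

View pics/t0.png

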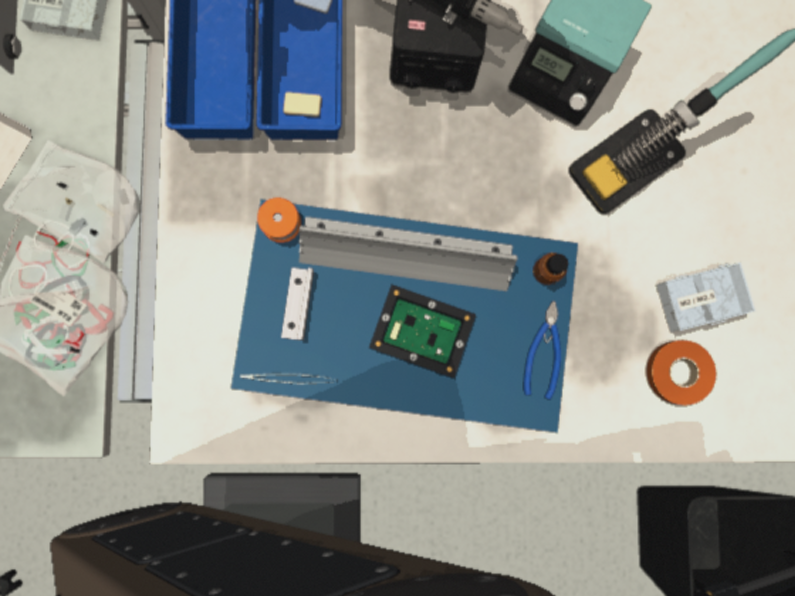

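View pics/s0.png

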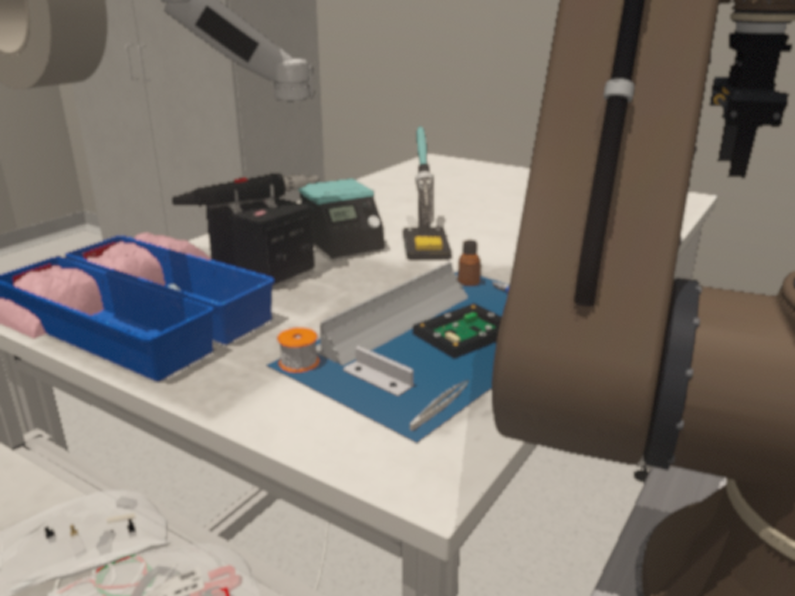

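The top view shows the carrier (corners ~(392,286),(476,318),(457,378),(369,348)), the rail from (300,240) to (515,290), the stop at (297,303), cutters on the right and tweezers lower left. I'll take a closer crop.

```bash
python3 - <<'E'
import cv2
im=cv2.imread('pics/t0_raw.png')[130:310,155:415]
cv2.imwrite('pics/t0c.png',cv2.resize(im,None,fx=3,fy=3,interpolation=cv2.INTER_CUBIC))
E
```

```text
(no output)
```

View pics/t0c.png

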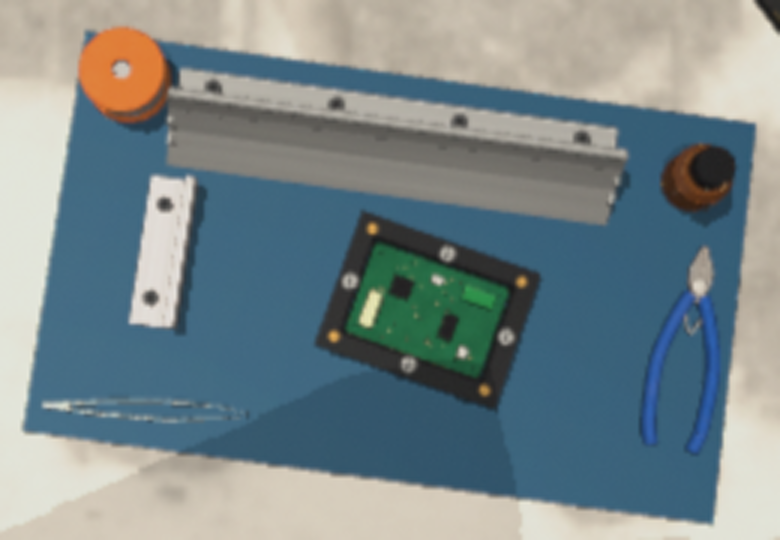

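The crop shows the rail foot line from (168,165) to (605,224), carrier corners (367,212),(541,273),(496,411),(317,346), and the stop face's top edge from (194,178) to (182,332). Next, convert to world.

```bash
python3 - <<'E'
from h import *
c=load('t0'); np.set_printoptions(precision=1,suppress=True)
f=lambda l,z:np.array([px(c,155+u/3,130+v/3,z) for u,v in l])
m=f([(87,32),(755,124),(713,523),(24,432)],2)
print('mat',m[:,:2].tolist(),[np.linalg.norm(m[i]-m[i-1]) for i in range(4)])
r=f([(168,165),(605,224)],2); t=f([(168,90),(627,152)],54.5); k=f([(367,212),(541,273),(496,411),(317,346)],18); s=f([(194,178),(182,332)],26)
for n,a in (('foot',r),('top',t),('car',k),('stop',s)): print(n,a[:,:2].tolist(),np.linalg.norm(a[0]-a[1]))
# yaw: rail y dir
for n,a in (('mat',m[[1,0]]),('mat2',m[[2,3]]),('foot',r[::-1]),('top',t[::-1]),('carL',k[[1,0]]),('carN',k[[2,3]])):
    d=a[1]-a[0]; print(n,'yaw',np.arctan2(-d[0],d[1]))
for n,a in (('matL',m[[3,0]]),('matR',m[[2,1]]),('stop',s[::-1]),('carL',k[[3,0]]),('carR',k[[2,1]])):
    d=a[1]-a[0]; print(n,'yaw',np.arctan2(d[1],d[0]))
y=np.mean([np.arctan2(-(a[1]-a[0])[0],(a[1]-a[0])[1]) for a in (m[[1,0]],m[[2,3]],r[::-1],t[::-1])])
Rz=R.from_euler('z',y).as_matrix(); o=(r.mean(0)+(t.mean(0)-Rz[:,0]*35))/2; o[2]=2
print('yaw',y,'foot mid',r.mean(0),'from top',t.mean(0)-Rz[:,0]*35,'o',o)
for n,a in (('car',k),('stop',s),('mat',m),('tips cutters/tweez',f([(705,250),(645,440),(690,450),(42,405),(250,413)],8)),('bottle',f([(690,205)],2))): print(n,((a-o)@Rz).tolist(),'ctr',(a.mean(0)-o)@Rz)
E
```

```text
mat [[634.6059206454576, -57.18644532820488], [575.9836937641786, -490.78240796673634], [320.4230031894628, -456.8989019858413], [377.83938226753844, -22.608676214434553]] [np.float64(259.0843054827224), np.float64(437.5408830051826), np.float64(257.79712671902104), np.float64(438.06921917319954)]
foot [[547.778766900003, -110.62561964089569], [510.3227435816521, -391.7164008119832]] 283.5753531994574
top [[586.2439659151472, -115.24015609693025], [548.8624023095083, -396.69038315223355]] 283.9218406658498
car [[515.7745738183952, -237.99136168796744], [477.29478878545484, -347.77510143094], [390.8405816845719, -318.47598906080816], [431.2853708431436, -206.65696827568038]] 116.33212526268932
stop [[535.9829214271472, -129.36912106096085], [439.6170045303699, -123.0585721886065]] 96.57231987700698
mat yaw -0.13438526241637197
mat2 yaw -0.13144509747670077
foot yaw -0.13247201917657464
top yaw -0.13204484279065726
carL yaw -0.33712492380825043
carN yaw -0.3470585305588274
matL yaw -0.13386086934164595
matR yaw -0.1318161668809595
stop yaw -0.06539191095550541
carL yaw -0.3551437207507
[... 554 characters left out ...]
 ctr [-59.3 118.2  24. ]
mat [[77.08508021183846, 206.06736796954797, 0.0], [76.29818219351857, -231.47280743433842, 0.0], [-181.4988679747341, -231.67147582739818, 0.0], [-181.99901499306878, 206.39745783484722, -1.1368683772161602e-13]] ctr [-52.5 -12.7  -0. ]
tips cutters/tweez [[-10.69139760479387, -206.58849805103821, 5.999999999999999], [-135.53713106694784, -181.85142100394486, 5.999999999999999], [-138.01166089741398, -210.82882976551846, 5.999999999999999], [-163.70250207026083, 196.7866486189351, 5.999999999999999], [-151.51762230081204, 67.1435621324398, 5.999999999999999]] ctr [-119.9  -67.1    6. ]
bottle [[17.799245377272687, -195.1487564512577, 0.0]] ctr [  17.8 -195.1    0. ]
```

```bash
cat >> h.py <<'E'
YAW=-0.1326; O=np.array([531.,-251.3,2.]); RZ=R.from_euler('z',YAW).as_matrix()
np.set_printoptions(precision=2,suppress=True)
def now():
    s=monitor.state(); T=rot(s['tcp_rot']); tip=np.array(s['eef_pos'])+190.1*T[:,0]
    print('t',round(s['t'],2),'tip rail',(tip-O)@RZ,'tip z world',tip[2],'F rail',np.array(s['ft_force'])@RZ,'open',round(s['opening'],2))
    print('tool axes in rail frame (cols)\n',RZ.T@T); return s,T,tip
def goto(xy,zw,jaw):
    """xy rail frame tip, zw world tip height, jaw direction angle in rail frame"""
    s,T,tip=now(); tgt=O+RZ@np.array([xy[0],xy[1],0]); tgt[2]=zw
    J=T.T@RZ@np.array([np.cos(jaw),np.sin(jaw),0]); a=np.arctan2(J[2],J[1]); a=(a+np.pi/2)%np.pi-np.pi/2
    print('shift cm',T.T@(tgt-tip)/10,'turn',a,'joint6',s['joints'][5])
E
python3 - <<'E'
from h import *
goto((-155,-36),200,np.pi/2)
E
```

```text
t 0.1 tip rail [-294.31 -386.78  212.13] tip z world 214.13056720081133 F rail [-0.66 -0.42 -0.75] open 1.0
tool axes in rail frame (cols)
 [[-0.    0.42 -0.91]
 [ 0.   -0.91 -0.42]
 [-1.   -0.   -0.  ]]
shift cm [  1.44 -25.85 -27.5 ] turn 0.4384319537648915 joint6 -0.10560322788803118
```

{"name": "apply_moves", "arguments": {
  "series": [
    [-0.5,[0,-5,-5],0.1],
    [-0.5,[0,-10,-10.5],0.2],
    [-0.5,[0,-15,-16],0.3],
    [-0.5,[0,-20,-21],0.4],
    [-0.5,[0,-24,-25],0.44],
    [-0.5,[1,-25.85,-27.5],0.44],
    [-0.5,[1.4,-25.85,-27.5],0.44],
    [-0.5,[1.4,-25.85,-27.5],0.44]
  ]
}}

```text
t: 1.1
eef_pos: [372.7, -266.7, 390.5]
tcp_rot: [-0.164, 1.57, 2.844]
ft_force: [0.0, 0.3, -0.4]
opening: 0.75
```

```bash
python3 - <<'E'
from h import *
goto((-155,-36),6,np.pi/2)
E
```

```text
t 1.1 tip rail [-154.94  -36.2   198.43] tip z world 200.42526581527605 F rail [-0.    0.35 -0.4 ] open 0.75
tool axes in rail frame (cols)
 [[-0. -0. -1.]
 [ 0. -1.  0.]
 [-1. -0.  0.]]
shift cm [19.44 -0.02 -0.  ] turn -0.00048589892122130607 joint6 0.9386655881585921
```

{"name": "apply_moves", "arguments": {
  "series": [
    [-0.5,[5,0,0],0],
    [-0.5,[10,0,0],0],
    [-0.5,[15,0,0],0],
    [-0.5,[18,0,0],0],
    [-0.5,[19.4,0,0],0],
    [-0.5,[19.4,0,-1],0],
    [-0.5,[19.4,0,-1.6],0],
    [-0.5,[19.4,0,-2.2],0],
    [-0.5,[19.4,0,-2.8],0],
    [-0.5,[19.4,0,-3.4],0],
    [-0.5,[19.4,0,-4],0],
    [-0.5,[19.4,0,-4.5],0],
    [-0.5,[19.4,0,-4.5],0]
  ]
}}

```text
t: 2.72
eef_pos: [417.5, -272.8, 196.7]
tcp_rot: [2.483, 1.57, -0.793]
ft_force: [-0.3, 0.1, 0.7]
opening: 0.75
```

```bash
python3 - <<'E'
from h import *
now(); shot('top','t1',(155,130,415,310),3); shot('wrist','w1')
E
```

```text
t 2.73 tip rail [-109.56  -36.33    4.59] tip z world 6.594632383749541 F rail [-0.28  0.08  0.68] open 0.75
tool axes in rail frame (cols)
 [[ 0. -0. -1.]
 [-0. -1.  0.]
 [-1.  0. -0.]]
```

View pics/t1.png

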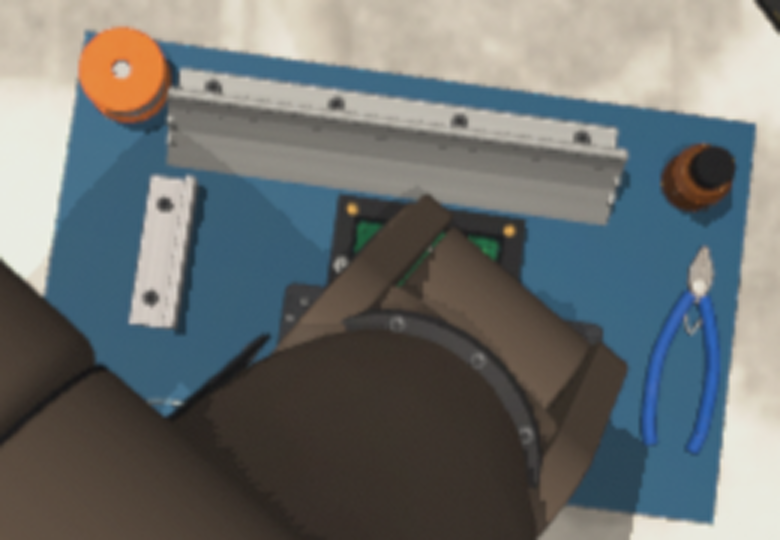

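The carrier is squared to the rail (far edge (343,195)–(525,220), parallel to the foot line). Pushing on so it climbs.

{"name": "apply_moves", "arguments": {
  "series": [
    [-0.5,[0,0,-0.6],0],
    [-0.5,[0,0,-1.2],0],
    [-0.5,[0,0,-1.8],0],
    [-0.5,[0,0,-2.4],0],
    [-0.5,[0,0,-3.0],0],
    [-0.5,[0,0,-3.6],0],
    [-0.5,[0,0,-4.2],0],
    [-0.5,[0,0,-4.8],0],
    [-0.5,[0,0,-5.4],0],
    [-0.5,[0,0,-5.8],0]
  ]
}}

```text
t: 4.08
eef_pos: [475.2, -280.6, 196.8]
tcp_rot: [2.6, 1.57, -0.675]
ft_force: [-0.2, -0.0, -0.6]
opening: 0.749
```

```bash
python3 - <<'E'
from h import *
now(); shot('scene','s1',(180,130,460,340),2.8)
E
```

```text
t 4.08 tip rail [-51.24 -36.55   4.74] tip z world 6.736967272271102 F rail [-0.2  -0.06 -0.58] open 0.75
tool axes in rail frame (cols)
 [[ 0. -0. -1.]
 [-0. -1.  0.]
 [-1.  0. -0.]]
```

View pics/s1.png

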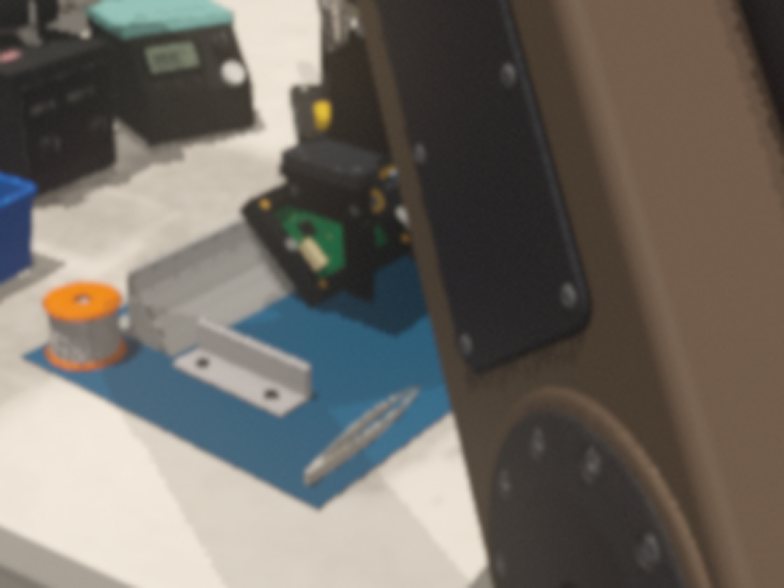

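Carrier leans on the rail at about 40°, far edge up on the rail edge (near (255,205)). Pushing on to get it to about 57°.

{"name": "apply_moves", "arguments": {
  "series": [
    [-0.5,[0,0,-0.5],0],
    [-0.5,[0,0,-1.0],0],
    [-0.5,[0,0,-1.5],0],
    [-0.5,[0,0,-2.0],0],
    [-0.5,[0,0,-2.5],0],
    [-0.5,[0,0,-2.8],0],
    [-0.5,[0,0,-2.8],0],
    [-0.5,[0,0,-2.8],0]
  ]
}}

```text
t: 5.12
eef_pos: [501.5, -284.1, 196.6]
tcp_rot: [-0.311, 1.567, 2.697]
ft_force: [-10.4, -0.7, 4.6]
opening: 0.749
```

```bash
python3 - <<'E'
from h import *
now()
E
```

```text
t 5.12 tip rail [-25.69 -36.16   4.52] tip z world 6.523287398672295 F rail [-10.21  -2.1    4.57] open 0.75
tool axes in rail frame (cols)
 [[-0. -0. -1.]
 [ 0. -1.  0.]
 [-1. -0.  0.]]
```

{"name": "apply_moves", "arguments": {
  "series": [
    [-0.5,[0,0,1],0],
    [-0.5,[0,0,3],0],
    [-0.5,[0,0,6],0],
    [-0.5,[-3,0,8],0],
    [-0.5,[-8,0,10],0],
    [-0.5,[-13,0,13],0],
    [-0.5,[-18,0,15],0],
    [-0.5,[-22,0,15],0]
  ]
}}

```text
t: 6.12
eef_pos: [352.5, -263.7, 419.0]
tcp_rot: [2.534, 1.568, -0.743]
ft_force: [0.2, 0.4, -0.5]
opening: 0.75
```

```bash
python3 - <<'E'
from h import *
now(); shot('scene','s2',(180,130,460,340),2.8); shot('top','t2',(155,130,415,310),3)
a=cv2.resize(cv2.imread('pics/s2.png'),(560,420)); b=cv2.resize(cv2.imread('pics/t2.png'),(780,540))
goto((75,-36),215,np.pi/2)
E
```

```text
t 6.12 tip rail [-174.93  -36.14  226.89] tip z world 228.8900370427834 F rail [ 0.12  0.42 -0.46] open 0.75
tool axes in rail frame (cols)
 [[ 0. -0. -1.]
 [-0. -1.  0.]
 [-1.  0. -0.]]
t 6.22 tip rail [-172.92  -37.16  228.51] tip z world 230.50990827674943 F rail [-0.12 -0.96  0.17] open 0.74
tool axes in rail frame (cols)
 [[ 0.01 -0.   -1.  ]
 [-0.   -1.    0.  ]
 [-1.    0.   -0.01]]
shift cm [  1.72  -0.17 -24.78] turn -0.0020147195801527573 joint6 0.9136770931618639
```

View pics/t2.png

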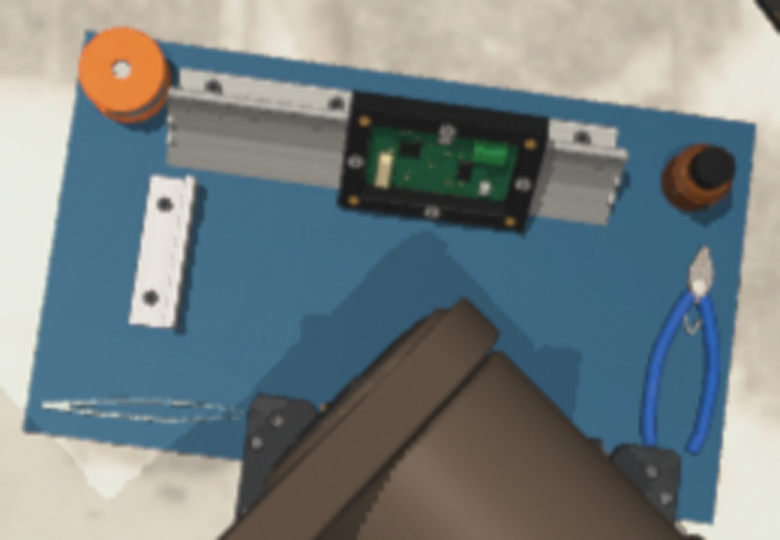

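{"name": "apply_moves", "arguments": {
  "series": [
    [-0.5,[0,0,-5],0],
    [-0.5,[0,0,-10],0],
    [-0.5,[0,0,-15],0],
    [-0.5,[0,0,-20],0],
    [-0.5,[0,0,-24],0],
    [-0.5,[0,0,-26],0],
    [-0.5,[4,0,-26],0],
    [-0.5,[8,0,-26],0],
    [-0.5,[12,0,-26],0],
    [-0.5,[15,0,-26],0],
    [-0.5,[16.4,0,-26],0],
    [-0.5,[16.4,0,-26],0]
  ]
}}

```text
t: 7.72
eef_pos: [611.4, -298.9, 251.9]
tcp_rot: [-0.4, 1.57, 2.607]
ft_force: [0.2, 0.1, 0.6]
opening: 0.75
```

```bash
python3 - <<'E'
from h import *
now(); shot('scene','s3',(180,130,460,340),2.8)
c=load('t2'); 
for z in (77,84): print([((px(c,155+u/3,130+v/3,z)-O)@RZ) for u,v in((355,92),(550,118))])
E
```

```text
t 7.72 tip rail [ 85.81 -36.48  59.75] tip z world 61.751370171881575 F rail [0.14 0.09 0.59] open 0.75
tool axes in rail frame (cols)
 [[-0. -0. -1.]
 [ 0. -1.  0.]
 [-1. -0.  0.]]
[array([46.7 , 28.46, 75.  ]), array([ 46.99, -89.59,  75.  ])]
[array([45.31, 28.41, 82.  ]), array([ 45.59, -88.75,  82.  ])]
```

View pics/s3.png

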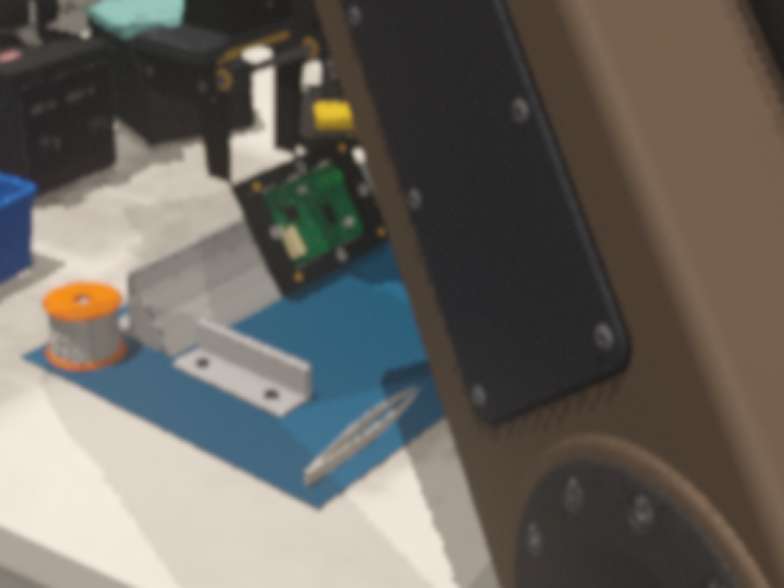

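The carrier leans on the rail with both fingers behind it, just above the rail edge. Now tipping it back.

{"name": "apply_moves", "arguments": {
  "series": [
    [-0.5,[-0.2,0,1],0],
    [-0.5,[-0.2,0,2],0],
    [-0.5,[-0.2,0,2.6],0],
    [-0.5,[-0.2,0,3.2],0],
    [-0.5,[-0.2,0,3.8],0],
    [-0.5,[-0.2,0,4.4],0],
    [-0.5,[-0.2,0,5.0],0],
    [-0.5,[-0.2,0,5.6],0],
    [-0.5,[-0.2,0,6.2],0],
    [-0.5,[-0.2,0,6.8],0],
    [-0.5,[-0.2,0,7.4],0]
  ]
}}

```text
t: 9.15
eef_pos: [537.7, -289.0, 254.8]
tcp_rot: [1.829, 1.571, -1.447]
ft_force: [0.6, 0.9, -0.1]
opening: 0.751
```

```bash
python3 - <<'E'
from h import *
now(); shot('scene','s4',(180,130,460,340),2.8)
E
```

```text
t 9.15 tip rail [ 11.62 -36.51  62.66] tip z world 64.65551844322115 F rail [ 0.44  0.96 -0.06] open 0.75
tool axes in rail frame (cols)
 [[ 0. -0. -1.]
 [-0. -1.  0.]
 [-1.  0. -0.]]
```

View pics/s4.png

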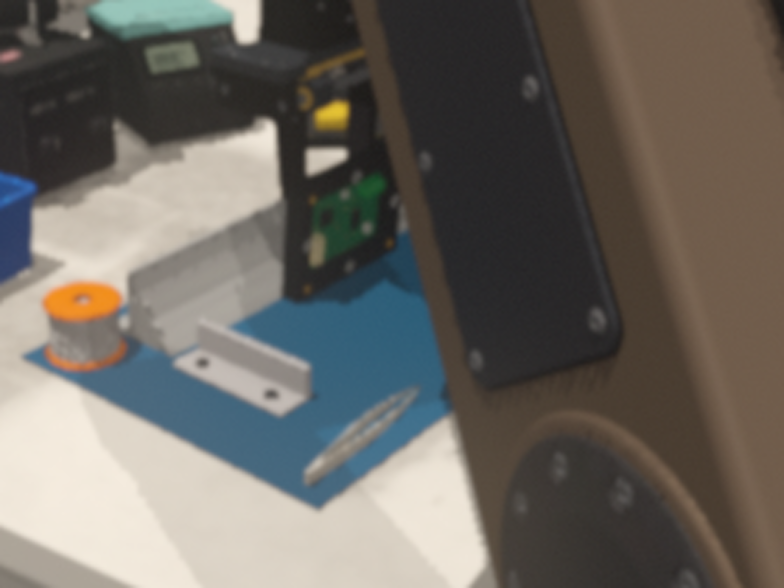

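The carrier is almost upright; push on about 35 mm.

{"name": "apply_moves", "arguments": {
  "series": [
    [-0.5,[0,0,0.5],0],
    [-0.5,[0,0,1.0],0],
    [-0.5,[0,0,1.5],0],
    [-0.5,[0,0,2.0],0],
    [-0.5,[0,0,2.5],0],
    [-0.5,[0,0,3.0],0],
    [-0.5,[0,0,3.4],0],
    [-0.5,[0,0,3.4],0],
    [-0.5,[0,0,3.4],0],
    [-0.5,[-5,0,3.4],0],
    [-0.5,[-10,0,3.4],0],
    [-0.5,[-14,0,3.4],0]
  ]
}}

```text
t: 10.7
eef_pos: [504.4, -284.4, 396.8]
tcp_rot: [2.625, 1.57, -0.651]
ft_force: [0.6, 0.5, -0.4]
opening: 0.748
```

```bash
python3 - <<'E'
from h import *
goto((-61,-135),200,0); shot('scene','s5',(180,130,460,340),2.8)
E
```

```text
t 10.7 tip rail [-21.75 -36.45 204.67] tip z world 206.6692682986418 F rail [ 0.52  0.57 -0.43] open 0.75
tool axes in rail frame (cols)
 [[ 0. -0. -1.]
 [-0. -1.  0.]
 [-1.  0. -0.]]
shift cm [0.67 9.86 3.91] turn 1.5692652085975176 joint6 1.077517232655772
```

View pics/s5.png

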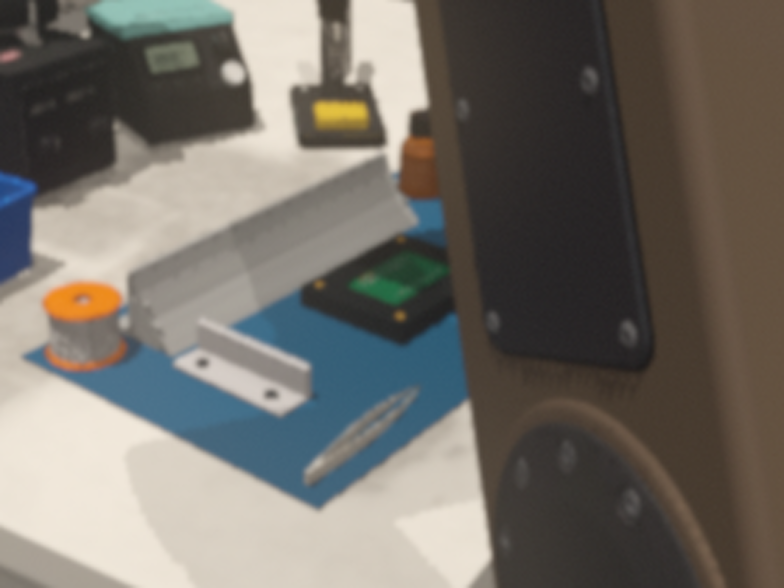

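The carrier dropped flat, solder side up, with its left end near (305,290). Turning the tool by −π/2 and moving to its right side.

{"name": "apply_moves", "arguments": {
  "series": [
    [-0.5,[0,1,0.4],-0.16],
    [-0.5,[0,2,0.8],-0.32],
    [-0.5,[0,3,1.2],-0.48],
    [-0.5,[0,4,1.6],-0.64],
    [-0.5,[0,5,2.0],-0.8],
    [-0.5,[0,6,2.4],-0.96],
    [-0.5,[0,7,2.8],-1.12],
    [-0.5,[0,8,3.2],-1.28],
    [-0.5,[0,9,3.6],-1.44],
    [-0.5,[0,9.8,4.0],-1.57],
    [-0.5,[0.6,9.8,4.0],-1.57],
    [-0.5,[0.6,9.8,4.0],-1.57]
  ]
}}

```text
t: 12.25
eef_pos: [451.8, -376.0, 388.0]
tcp_rot: [-2.278, 1.57, 2.297]
ft_force: [0.1, -0.7, -0.0]
opening: 0.749
```

```bash
python3 - <<'E'
from h import *
goto((-61,-130),7,0); shot('top','t3',(155,130,415,310),3); shot('wrist','w3')
E
```

```text
t 12.25 tip rail [ -62.22 -133.97  195.88] tip z world 197.87825415480867 F rail [ 0.15 -0.72 -0.03] open 0.75
tool axes in rail frame (cols)
 [[-0.    1.   -0.01]
 [ 0.   -0.01 -1.  ]
 [-1.   -0.   -0.  ]]
shift cm [19.09  0.14 -0.38] turn -0.005269312167257345 joint6 -0.6686832630531551
```

View pics/t3.png

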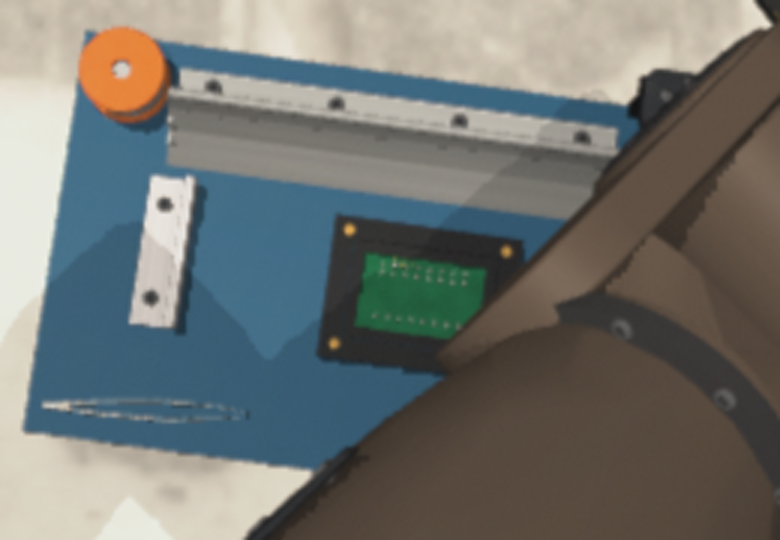

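Carrier corners: far left (337,214), far right (524,240), near left (317,357); it's parallel to the rail.

```bash
python3 - <<'E'
from h import *
c=load('t3')
for u,v in((337,214),(524,240),(317,357)): print((px(c,155+u/3,130+v/3,18)-O)@RZ)
for u,v in((188,178),(176,332),(194,178),(182,332)): print((px(c,155+u/3,130+v/3,26)-O)@RZ)
E
```

```text
[-20.67  29.79  16.  ]
[-21.15 -89.55  16.  ]
[-111.54   30.14   16.  ]
[-11.69 125.23  24.  ]
[-108.03  118.71   24.  ]
[-11.18 121.52  24.  ]
[-107.54  115.03   24.  ]
```

{"name": "apply_moves", "arguments": {
  "series": [
    [-0.5,[5,-0.3,0],-0.005],
    [-0.5,[10,-0.3,0],-0.005],
    [-0.5,[15,-0.3,0],-0.005],
    [-0.5,[18,-0.3,0],-0.005],
    [-0.5,[19.1,-0.3,0],-0.005],
    [-0.5,[19.1,-0.3,-1.5],-0.005],
    [-0.5,[19.1,-0.3,-2.6],-0.005],
    [-0.5,[19.1,-0.3,-3.4],-0.005],
    [-0.5,[19.1,-0.3,-4.2],-0.005],
    [-0.5,[19.1,-0.3,-5],-0.005],
    [-0.5,[19.1,-0.3,-5.8],-0.005],
    [-0.5,[19.1,-0.3,-6.6],-0.005],
    [-0.5,[19.1,-0.3,-7.4],-0.005],
    [-0.5,[19.1,-0.3,-8.2],-0.005],
    [-0.5,[19.1,-0.3,-9],-0.005],
    [-0.5,[19.1,-0.3,-9.8],-0.005],
    [-0.5,[19.1,-0.3,-10.6],-0.005],
    [-0.5,[19.1,-0.3,-10.9],-0.005]
  ]
}}

```text
t: 14.6
eef_pos: [463.4, -267.3, 197.7]
tcp_rot: [-1.895, 1.571, 2.688]
ft_force: [-0.5, -0.9, 0.3]
opening: 0.751
```

```bash
python3 - <<'E'
from h import *
now(); shot('top','t4',(155,130,415,310),3)
E
```

```text
t 14.6 tip rail [-64.92 -24.77   5.61] tip z world 7.605022127336099 F rail [-0.33 -0.97  0.26] open 0.75
tool axes in rail frame (cols)
 [[-0.  1.  0.]
 [ 0.  0. -1.]
 [-1. -0. -0.]]
```

Now creep until the stop is felt.

{"name": "apply_moves", "arguments": {
  "series": [
    [-0.5,[0,0,-0.3],0],
    [-0.5,[0,0,-0.6],0],
    [-0.5,[0,0,-0.9],0],
    [-0.5,[0,0,-1.2],0],
    [-0.5,[0,0,-1.2],0]
  ]
}}

```text
t: 15.28
eef_pos: [464.9, -255.7, 197.7]
tcp_rot: [-2.052, 1.571, 2.531]
ft_force: [0.7, -0.5, -0.0]
opening: 0.75
```

{"name": "apply_moves", "arguments": {
  "series": [
    [-0.5,[0,0,-0.2],0],
    [-0.5,[0,0,-0.4],0],
    [-0.5,[0,0,-0.6],0],
    [-0.5,[0,0,-0.6],0]
  ]
}}

```text
t: 15.78
eef_pos: [465.5, -251.2, 197.9]
tcp_rot: [0.457, 1.568, -1.244]
ft_force: [-5.8, -15.3, -0.8]
opening: 0.75
```

Contact felt (15 N). Retreat and check.

{"name": "apply_moves", "arguments": {
  "series": [
    [-0.5,[0,0,0.5],0],
    [-0.5,[0,0,2],0],
    [-0.5,[0,0,4],0],
    [-0.5,[-3,0,5],0],
    [-0.5,[-8,0,7],0],
    [-0.5,[-13,0,12],0],
    [-0.5,[-18,0,17],0],
    [-0.5,[-20,0,22],0],
    [-0.5,[-20,0,27],0],
    [-0.5,[-20,0,27],0]
  ]
}}

```text
t: 17.02
eef_pos: [428.7, -521.7, 397.5]
tcp_rot: [0.447, 1.57, -1.258]
ft_force: [-0.3, 0.6, -1.0]
opening: 0.753
```

```bash
python3 - <<'E'
from h import *
now(); shot('top','t5',(155,130,415,310),3); shot('scene','s6',(180,130,460,340),2.8)
E
```

```text
t 17.02 tip rail [ -65.6  -281.75  205.45] tip z world 207.4498322489715 F rail [-0.36  0.58 -0.96] open 0.75
tool axes in rail frame (cols)
 [[ 0.  1. -0.]
 [-0. -0. -1.]
 [-1.  0.  0.]]
```

View pics/t5.png

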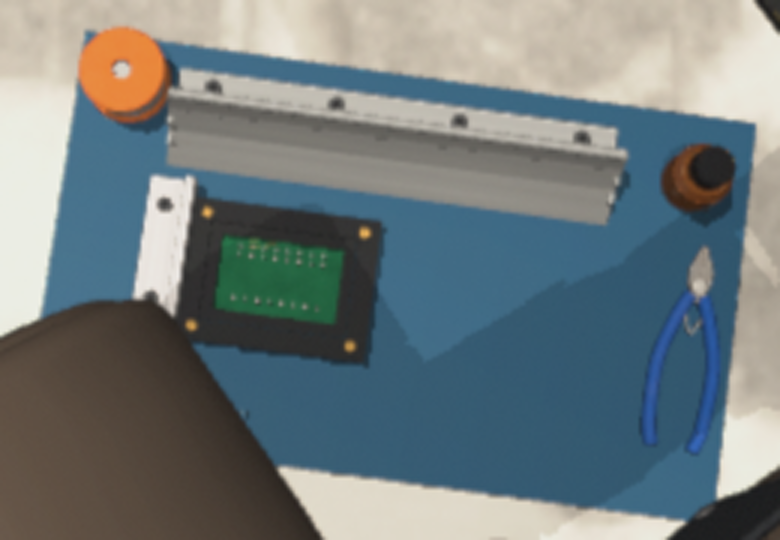

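View pics/s6.png

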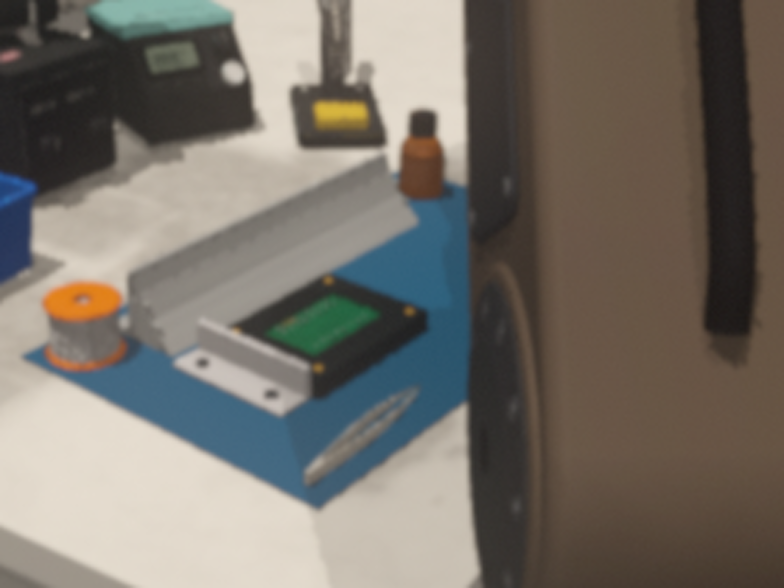

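The carrier lies flat, solder side up and flush against the stop. Its far edge (200,197)–(383,221) is parallel to the rail, and the tools haven't moved.

```bash
python3 - <<'E'
from h import *
print(job.job_done())
E
```

```text
the job is handed in; nothing more can be done
None
```

The carrier is turned over and sits against the end stop, and the job was handed in at about 17 s. `job_done` gives no verdict, so the result rests on my own checks.

**What I did:**
- I squared the carrier to the rail with the two fingers and pushed it up until it stood leaning on the rail.
- I then tipped it back from behind so it dropped flat, component side down.
- Last, I pushed it along the rail to the end stop. It touched at about 15 N, and I then backed the arm clear.

**Last checks:**
- **Carrier:** in the final top and side views it lies flat, solder side up. Its left end shows no visible gap to the stop. Its far edge slopes the same as the rail in the picture, to within about 0.01 rad.
- **Tools and supplies:** the spool, bottle and cutters are where they started in the top view. The arm hides the tweezers there, and in the side view they look unmoved.
- **One disagreement:** my first picture reading of the stop's top edge came out about 0.07 rad off the rail direction. I put this down to picking the pixels on a thin edge. It also put the stop face about 118 mm along the rail, while contact came at about 121.5 mm.

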